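# Pack the gold-handled place setting into its tray

## Robot

A 7-joint arm with a two-finger parallel gripper is mounted at the origin on the work surface; the furniture and walls round the work are solid. World frame = base frame: x ahead of the robot, y to its left, z up, the work surface at z = 0. Lengths are in m, angles in degrees, forces in N, time in s.
With the tool pointing down it reaches from about 0.4 to 0.9 m from the base axis. Payload 5.5 kg.
Tool frame: the origin (TCP) lies midway between the tips of the shut fingers; the grasp point (between the pads) lies ctrl.grip_depth behind it (ctrl.grip_depth is the distance from the TCP to the grasp point, in m); z points along the fingers, y is the line along which they close (so a half turn about z gives the same grasp; the last joint's range is limited). The gripper opens to 92 mm and grips with 3 to 60 N. Pads are 19 mm wide; open, the fingers measure 130 mm over their backs; the gripper's body (75 mm by 190 mm) begins 47 mm behind the grasp point.
Start: joints at [84.924, 28.699, -24.465, 88.831, 12.651, 65.22, -12.049], TCP at [0.224, -0.61, 0.227] pointing down, gripper open.
Joint ranges: [-164.97, 164.97], [-17.58, 116.51], [-87.97, 89.64], [11.32, 138.91], [-80.73, 260.73], [10.89, 115.49], [-147.41, 147.41]. Speed limits (degrees/s): [147.25, 147.25, 180, 180, 180, 180, 180].

## Interface

Orientations are given as [roll, pitch, yaw] about the fixed x, y, z axes, in that order (R = Rz(yaw) Ry(pitch) Rx(roll)).
In Python, from workcell import ctrl gives the robot as it stands. The module is installed in compiled form; this text tells all that it offers.
- The arm moves only by the tool arm_command, never from a script. Its argument "plan" is a list that holds one entry, the list of rows, each a list of 7 numbers: the shift along the tool's x, y, z in cm, then the turn, a rotation vector about the tool's x, y, z in degrees, then the finger opening in cm, from 0 to 9.18. A call has 1 to 8 rows; each row is the pose to reach, as a shift and turn from the pose commanded when the call began, along the tool's axes at that moment; what a row does not reach only later rows make up. A row lasts 1/10 s, in which the tool goes at most 50 mm and 8.59 degrees, less where a joint would pass 70% of its speed; a pose out of reach is approached as far as the arm can. A call with a gripper value outside its range is refused whole. The fingers move at their own pace and stop on an object; the grip force is fixed at half the most. Time passes only in rows, so rows that repeat a pose let the fingers close. It gives the time, the measured TCP pose, the force, the opening and the grip force at its end, in the units of the state.
- ctrl.state(): the state, without advancing time (a new reading comes with each control period).
- ctrl.read_camera(name): name is "scene" or "side" or "wrist"; returns (picture, depth): 420x560x3 uint8, red, green, blue; 420x560 float32, m along the optical axis (not along the pixel's ray), 0 where there is no reading.
- ctrl.camera_model(name): a dict with "mtx" (3x3 intrinsics, pixels), "cam_to_world" (4x4, takes a point from camera to world coordinates). Camera axes: x right, y up, looking along -z (the intrinsics and any distortion apply to the point x, -y, -z); pixel columns grow to the right and rows downward; lengths in m; the calibration is good to about 2 mm. The wrist camera is an equidistant fisheye: a pixel r from the principal point sees the ray r / f radians off the axis. A picture is of the moment at which its call begins: read the wrist's pose just before it. camera_model takes no time and is no camera call; for the wrist camera it gives the pose at the moment of the call.
- ctrl.sign_off(): hands the job in; it is judged then, once.
The state is a dict: "clock": time; "qpos": joint angles; "joint_velocities": joint speeds; "effort": joint torques, N m; "ee_pos": TCP position; "tool_rot": TCP orientation; "contact_force": force on the tool from outside, world axes, zero at the start; "wrist_torque": the same for the moment, N m; "finger_gap": opening from 0.0 (shut) to 1.0 (fully open); "finger_force": force on a finger pad.
Only numpy, scipy, OpenCV 4.12 (cv2) and the standard library are available. Lean on these libraries where they do the work, as an engineer would, in place of code of your own. Each camera call takes 0.05 s, during which the arm holds its last target. There are 200 camera calls.

## Task

Pack the gold-handled set into the wooden tray, each piece lying flat in its own compartment: the fork on the green liner, the large spoon on the blue liner and the small spoon on the red liner. The black-handled fork and spoon belong to another set: leave them, and the pepper mill beside the tray, where they are.

Things in the scene. Friction and masses are not known exactly. Their poses are not given: they have to be found in the camera images.
- tray: Brown wooden cutlery tray, fixed, 240 (x) x 226 (y) mm, floor 4 mm thick. Origin: centre of its underside, on the table. Three compartments at y = -73, 0, +73 mm, each 230 x 68 mm inside, each with a coloured liner. End walls 22 mm high, side walls and dividers 20 mm; the latter are missing over the middle 95 mm of their length, so fingers can go down there beside a piece held at its middle.
- green_liner: Green felt liner, 228 x 62 x 2 mm, fixed on the floor of one compartment of the tray (any of the three). Origin: centre of its underside, which lies 4 mm above the table; its top is 6 mm above the table. x runs along the compartment, y across it, z up.
- blue_liner: Blue felt liner, 228 x 62 x 2 mm, fixed on the floor of one compartment of the tray (any of the three). Origin: centre of its underside, which lies 4 mm above the table; its top is 6 mm above the table. x runs along the compartment, y across it, z up.
- red_liner: Red felt liner, 228 x 62 x 2 mm, fixed on the floor of one compartment of the tray (any of the three). Origin: centre of its underside, which lies 4 mm above the table; its top is 6 mm above the table. x runs along the compartment, y across it, z up.
- gold_fork_mid (a point): Centre of the fork with the gold handle and silver tines, 203 mm long, 12 mm high, half-way up (6 mm above its underside). To a gripper it is solid and 18 mm wide all along; grasp it across its length at this centre. Lies flat on the table at the start; x runs along its length, z up.
- large_spoon_mid (a point): Centre of the larger gold-handled spoon, 203 mm long, bowl 41 mm wide, 15 mm high; half-way up (7.5 mm above its underside). To a gripper it is solid and 32 mm wide all along, though the handle looks narrower; grasp it across its length at this centre. Lies flat on the table at the start; x runs along its length, z up.
- small_spoon_mid (a point): Centre of the smaller gold-handled spoon, 153 mm long, bowl 41 mm wide, 15 mm high; half-way up (7.5 mm above its underside). To a gripper it is solid and 32 mm wide all along, though the handle looks narrower; grasp it across its length at this centre. Lies flat on the table at the start; x runs along its length, z up.
- black_fork_mid (a point): Fork with a black riveted handle and steel head, 196 mm long, 10 mm high: not part of the set. The point is near the middle of its length, 6 mm above the table; x runs from handle to tines.
- black_spoon_mid (a point): Spoon with a black riveted handle and round steel bowl, 190 mm long, 10 mm high: not part of the set. The point is near the middle of its length, 6 mm above the table; x runs from handle to bowl.
- pepper_mill_mid (a point): Turned brown wooden pepper mill, 56 mm across and 163 mm high, standing loose on the left (+y) of the tray, the one nearest to it; point on its axis 80 mm above the table.
There are look-alikes about, which are no part of the job. Of the things that look like the blue_liner, the larger one is meant.

How it is judged:
By the outcome, as a careful person would: the job done as asked, in the order asked, and still so for the second after the job is handed in, with the robot touching nothing.
It also fails if it takes over 83 s, if anything falls off the work surface, if the arm or the gripper's body presses on something with over 40 N, if the wrist force passes 120 N, or if a joint passes its speed limit or range.

## Working session

There is one attempt and no reset: what is moved stays moved. The work goes in short steps, Python scripts to look and compute and a tool call to move; the robot and the scene stay as the last step left them, time stands still between calls to the robot, and variables do not carry over. Pictures are saved under pics/ and viewed, at most 14 in all, crops included, and the job is handed in when it is done.

Besides the shell and the picture viewer there is one more tool, called by a JSON object that holds its "name" and its "arguments", one argument or row to a line. arm_command: Moves the arm, as the interface text tells. Its arguments: {"type":"object","properties":{"plan":{"type":"array","items":{"type":"array","items":{"type":"array","items":{"type":"number"}}}}},"required":["plan"]}

```bash
mkdir -p pics; cat > h.py <<'E'
import numpy as np,cv2
from workcell import ctrl
from scipy.spatial.transform import Rotation as Rn
def grab(name,tag):
    m=ctrl.camera_model(name); p,d=ctrl.read_camera(name)
    np.savez(f'pics/{tag}.npz',p=p,d=d,K=m['mtx'],T=m['cam_to_world'])
    cv2.imwrite(f'pics/{tag}.png',p[:,:,::-1]); return p,d,m
def load(tag):
    z=np.load(f'pics/{tag}.npz'); return z['p'],z['d'],z['K'],z['T']
def rays(uv,K,T,fish=False):
    uv=np.atleast_2d(uv).astype(float)
    x=(uv[:,0]-K[0,2])/K[0,0]; y=(uv[:,1]-K[1,2])/K[1,1]
    if fish:
        r=np.hypot(x,y)+1e-12; d=np.c_[np.sin(r)*x/r,-np.sin(r)*y/r,-np.cos(r)]
    else: d=np.c_[x,-y,-np.ones_like(x)]
    return T[:3,3],d@T[:3,:3].T
def onplane(uv,K,T,z,fish=False):
    o,d=rays(uv,K,T,fish); return o+d*((z-o[2])/d[:,2])[:,None]
E
python3 - <<'E'
from h import *
s=ctrl.state(); print(s); print(ctrl.grip_depth)
for n in('scene','side','wrist'):
    p,d,m=grab(n,n+'0'); print(n,m)
E
```

```text
{'clock': 0.0, 'qpos': array([ 84.92365615,  28.75375811, -24.45355201,  88.89120585,
        12.65373134,  65.21874663, -12.04862821]), 'joint_velocities': array([ 0.01734495, -0.03716174,  0.07487891, -0.03294433,  0.04816978,
        0.02564675, -0.07950913]), 'effort': array([-5.74714468e-04, -5.66589761e+01, -5.81642702e+00, -2.79105574e+01,
       -6.85216114e-02,  3.07641516e-02,  1.94072613e-04]), 'ee_pos': array([ 0.22369108, -0.60956213,  0.22568115]), 'tool_rot': array([-1.79890343e+02, -1.63919773e-03,  2.01617190e+01]), 'contact_force': array([-0.55737236, -0.09372392,  0.45325191]), 'wrist_torque': array([ 0.00860917,  0.00264626, -0.00175464]), 'finger_force': 0.0, 'finger_gap': 1.0006237931328168}
0.0188
scene {'mtx': array([[501.1379867 ,   0.        , 275.74166079],
       [  0.        , 501.1379867 , 215.46554373],
       [  0.        ,   0.        ,   1.        ]]), 'cam_to_world': array([[-0.43528248,  0.57214075, -0.69511446, -0.90608817],
       [-0.90017185, -0.26387209,  0.34649986,  0.72003038],
       [ 0.01482539,  0.7765478 ,  0.6298839 ,  1.18095685],
  
[... 221 characters left out ...]
   ]]), 'cam_to_world': array([[ 0.99987555,  0.01543685, -0.00325329,  0.34170882],
       [-0.00929115,  0.40955314, -0.91223895, -1.03141229],
       [-0.0127497 ,  0.91215565,  0.40964559,  0.58251584],
       [ 0.        ,  0.        ,  0.        ,  1.        ]])}
wrist {'mtx': array([[325.1922621 ,   0.        , 278.43233679],
       [  0.        , 325.1922621 , 214.20529081],
       [  0.        ,   0.        ,   1.        ]]), 'cam_to_world': array([[ 0.34422236,  0.90262296,  0.2584236 ,  0.29382111],
       [-0.93888738,  0.33128044,  0.09350807, -0.58387258],
       [-0.00120815, -0.27481822,  0.96149544,  0.38405346],
       [ 0.        ,  0.        ,  0.        ,  1.        ]])}
```

View pics/scene0.png

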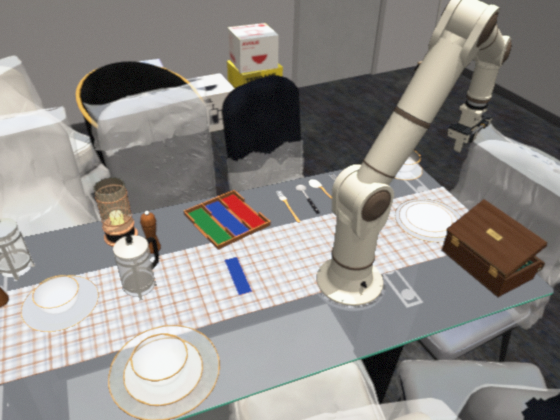

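View pics/side0.png

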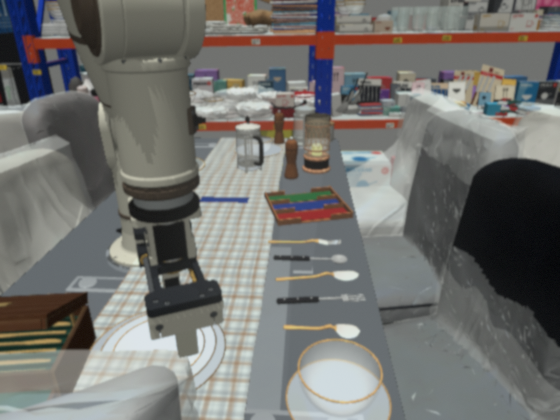

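View pics/wrist0.png

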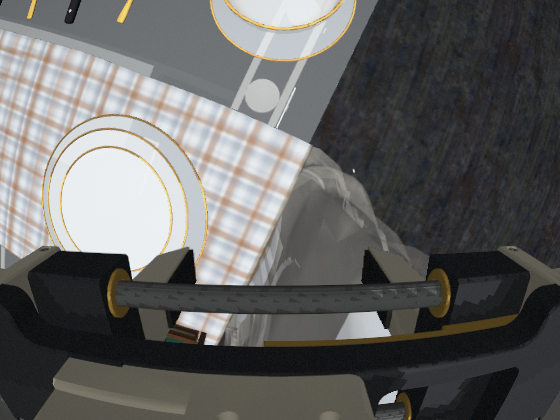

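Side view: gold fork (305,241), black spoon (310,258), large gold spoon (318,275), black fork (320,298), small gold spoon (322,329); tray (308,205) with green, blue and red liners; loose blue strip (222,200) is the liner look-alike. Scene view shows the same. Now measuring and taking a close crop.

```bash
cat > m.py <<'E'
from h import *
p,d,K,T=load('side0')
hsv=cv2.cvtColor(p,cv2.COLOR_RGB2HSV)
def comps(mask,z,name,mn=40,fish=False,p=p,K=K,T=T):
    n,l,s,c=cv2.connectedComponentsWithStats(mask.astype(np.uint8),connectivity=8)
    for i in range(1,n):
        if s[i,4]<mn: continue
        ys,xs=np.where(l==i); P=onplane(np.c_[xs,ys],K,T,z,fish)[:,:2].astype(np.float32)
        r=cv2.minAreaRect(P*1000); b=cv2.boxPoints(r)
        e=b[1]-b[0],b[2]-b[1]; e=max(e,key=np.linalg.norm)
        print(name,c[i].round(),s[i,4],'ctr',np.round(r[0]),'size',np.round(sorted(r[1])),'ang',round(np.degrees(np.arctan2(e[1],e[0]))%180,1))
if __name__=='__main__':
    H,S,V=[hsv[...,i].astype(int) for i in range(3)]
    roi=np.zeros(H.shape,bool); roi[180:350,190:400]=1
    comps(roi&(H>105)&(H<130)&(S>130),.006,'blue')
    comps(roi&(H>40)&(H<85)&(S>100),.006,'green')
    comps(roi&((H<6)|(H>174))&(S>150)&(V>90),.006,'red')
    comps(roi&(H>8)&(H<30)&(S>90)&(V>130),.007,'gold',20)
    sc=load('scene0'); h2=cv2.cvtColor(sc[0],cv2.COLOR_RGB2HSV); H,S,V=[h2[...,i].astype(int) for i in range(3)]
    roi=np.zeros(H.shape,bool); roi[170:310,170:330]=1
    kw=dict(K=sc[2],T=sc[3])
    comps(roi&(H>105)&(H<130)&(S>130),.006,'Sblue',**kw)
    comps(roi&(H>40)&(H<85)&(S>100),.006,'Sgreen',**kw)
    comps(roi&((H<6)|(H>174))&(S>150)&(V>90),.006,'Sred',**kw)
    comps(roi&(H>8)&(H<30)&(S>90)&(V>130),.007,'Sgold',15,**kw)
    crop=p[180:350,255:385]; cv2.imwrite('pics/crop1.png',cv2.resize(crop,None,fx=3.5,fy=3.5,interpolation=cv2.INTER_CUBIC)[:,:,::-1])
E
python3 m.py
```

```text
blue [222. 199.] 98 ctr [173. 308.] size [ 17. 149.] ang 177.8
blue [308. 205.] 215 ctr [453. 245.] size [ 46. 209.] ang 11.9
green [302. 196.] 185 ctr [441. 317.] size [ 45. 210.] ang 11.4
red [313. 214.] 444 ctr [466. 174.] size [ 62. 218.] ang 11.1
gold [311. 240.] 23 ctr [444.   7.] size [11. 36.] ang 178.2
gold [192. 276.] 26 ctr [ 144. -163.] size [ 8. 37.] ang 111.1
gold [305. 276.] 124 ctr [ 414. -172.] size [ 15. 138.] ang 11.1
gold [309. 327.] 159 ctr [ 411. -352.] size [ 12. 103.] ang 178.6
Sblue [226. 218.] 501 ctr [459. 248.] size [ 55. 206.] ang 11.3
Sblue [238. 276.] 420 ctr [168. 320.] size [ 38. 159.] ang 174.4
Sgreen [209. 226.] 598 ctr [444. 320.] size [ 60. 213.] ang 11.7
Sred [242. 211.] 546 ctr [473. 176.] size [ 63. 214.] ang 10.8
Sgold [324. 191.] 22 ctr [ 445. -170.] size [ 7. 67.] ang 1.9
Sgold [235. 193.] 33 ctr [578. 155.] size [32. 75.] ang 38.3
Sgold [203. 206.] 111 ctr [543. 282.] size [ 76. 182.] ang 102.1
Sgold [252. 218.] 144 ctr [436. 168.] size [ 95. 161.] ang 11.0
Sgold [291. 211.] 61 ctr [394.   8.] size [ 11. 138.] ang 175.2
Sgold [218. 223.] 44 ctr [440. 283.] size [  9. 100.] ang 10.7
Sgold [213. 236.] 124 ctr [379. 323.] size [ 84. 190.] ang 46.2
```

View pics/crop1.png

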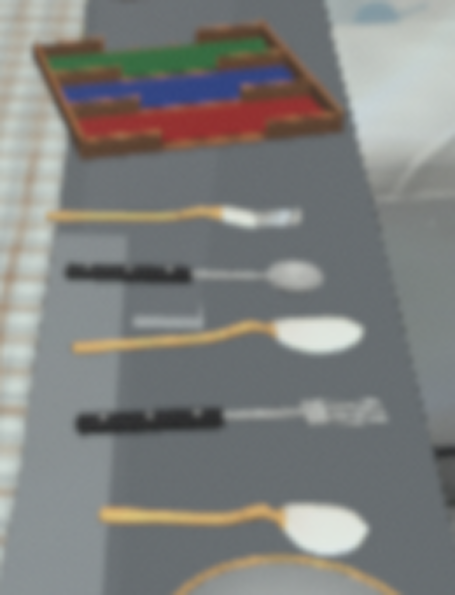

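Choices confirmed: gold fork, large gold spoon and small gold spoon (the shorter, nearest one) stand out from the two black-handled pieces; tray order is green (far), blue, red (near).

```bash
python3 - <<'E'
from h import *
p,d,K,T=load('side0')
f=lambda x,y:(255+x/3.5-.4,180+y/3.5-.4)
for n,a,b in [('fork',(48,216),(301,215)),('bspoon',(66,271),(323,276)),('lspoon',(73,347),(363,335)),('bfork',(76,422),(386,412)),('sspoon',(101,515),(369,525))]:
    P=onplane([f(*a),f(*b)],K,T,.007)*1000; v=P[1]-P[0]
    print(n,P.round()[:,:2].tolist(),'mid',P.mean(0).round(),'len',np.linalg.norm(v).round(),'ang',np.degrees(np.arctan2(v[1],v[0])).round(1))
print('mill base side',onplane([(291,177),(284,170),(298,170)],K,T,0).round(3))
sc=load('scene0'); print('mill scene',onplane([(152,250)],sc[2],sc[3],0).round(3), onplane([(148,213)],sc[2],sc[3],.16).round(3))
for nm,(u,v) in dict(side=(291,160)).items():
    z=d[v,u]; o,r=rays((u,v),K,T); print('mill depth pt',o+r*z)
z=sc[1][235,150]; o,r=rays((150,235),sc[2],sc[3]); print(o+r*z)
E
```

```text
fork [[327.0, 4.0], [527.0, -1.0]] mid [427.   1.   7.] len 200.0 ang -1.4
bspoon [[341.0, -80.0], [529.0, -93.0]] mid [435. -87.   7.] len 189.0 ang -3.9
lspoon [[345.0, -180.0], [544.0, -171.0]] mid [ 444. -175.    7.] len 199.0 ang 2.6
bfork [[346.0, -263.0], [542.0, -258.0]] mid [ 444. -260.    7.] len 196.0 ang 1.5
sspoon [[359.0, -350.0], [511.0, -363.0]] mid [ 435. -356.    7.] len 153.0 ang -4.6
mill base side [[0.414 0.528 0.   ]
 [0.389 0.611 0.   ]
 [0.446 0.609 0.   ]]
mill scene [[0.406 0.538 0.   ]] [[0.405 0.528 0.16 ]]
mill depth pt [[0.41274531 0.5165386  0.07345225]]
[[0.3946044  0.53649352 0.07678483]]
```

{"name": "arm_command", "arguments": {
  "plan": [
    [[30,-16.6,3,0,0,21.6,6],[30,-16.6,3,0,0,21.6,6],[30,-16.6,3,0,0,21.6,6],[30,-16.6,3,0,0,21.6,6],[30,-16.6,3,0,0,21.6,6],[30,-16.6,3,0,0,21.6,6],[30,-16.6,3,0,0,21.6,6],[30,-16.6,3,0,0,21.6,6]]
  ]
}}

```text
clock: 0.95
ee_pos: [0.4537, -0.343, 0.1966]
tool_rot: [-179.8, -0.1, -0.8]
contact_force: [-0.0, 1.0, 0.9]
finger_gap: 0.651
finger_force: 0.0
```

{"name": "arm_command", "arguments": {
  "plan": [
    [[-3,-34.4,4,0,0,0,5],[-3,-34.4,4,0,0,0,5],[-3,-34.4,4,0,0,0,5],[-3,-34.4,4,0,0,0,5],[-3,-34.4,4,0,0,0,5],[-3,-34.4,4,0,0,0,5],[-3,-34.4,4,0,0,0,5],[-3,-34.4,4,0,0,0,5]]
  ]
}}

```text
clock: 1.75
ee_pos: [0.426, -0.0001, 0.1566]
tool_rot: [-179.9, 0.0, -0.9]
contact_force: [-0.1, -0.5, 0.1]
finger_gap: 0.549
finger_force: 0.0
```

```bash
python3 - <<'E'
from h import *
grab('wrist','w1'); s=ctrl.state(); print(s['ee_pos'],s['tool_rot'],s['joint_velocities'].round(1))
E
```

```text
[ 0.42650024 -0.00352044  0.15663123] [-1.79978703e+02  2.57228746e-02 -1.05050781e+00] [ 3.   0.1  3.6 -1.1  1.   0.5  1.6]
```

View pics/w1.png

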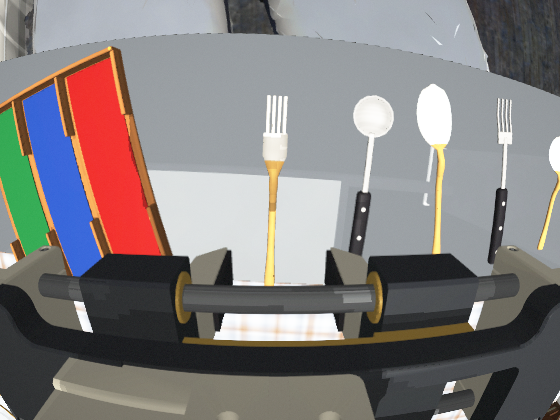

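Wrist view: fork runs from tine tips (277,96) to under the gripper (268,284); black spoon (370,150), large spoon tip (432,84), tray at left. Measuring from this.

```bash
cat > w.py <<'E'
from h import *
def piece(tag,tip,hand,L,z=.006):
    p,d,K,T=load(tag); P=onplane([tip,hand],K,T,z,True)[:,:2]; v=P[0]-P[1]; v/=np.linalg.norm(v)
    print(tag,'tip',P[0].round(4),'mid',(P[0]-v*L/2).round(4),'ang',np.degrees(np.arctan2(v[1],v[0])).round(1),'seen',np.linalg.norm(P[0]-P[1]).round(3))
E
python3 - <<'E'
from w import *; from m import comps
piece('w1',(277,96),(268.5,282),.203); piece('w1',(432.5,84),(437,252),.203)
p,d,K,T=load('w1'); hsv=cv2.cvtColor(p,cv2.COLOR_RGB2HSV); H,S,V=[hsv[...,i].astype(int) for i in range(3)]
kw=dict(K=K,T=T,fish=True,mn=500)
for n,a in dict(green=(H>40)&(H<85)&(S>100),blue=(H>105)&(H<130)&(S>130),red=((H<6)|(H>174))&(S>180)).items(): comps(a,.006,n,**kw)
E
```

```text
w1 tip [5.269e-01 2.000e-04] mid [0.4256 0.0068] ang -3.7 seen 0.19
w1 tip [ 0.5459 -0.1561] mid [ 0.445  -0.1673] ang 6.3 seen 0.181
green [ 20. 188.] 3704 ctr [458. 323.] size [ 63. 185.] ang 11.1
blue [ 61. 181.] 6672 ctr [452. 248.] size [ 62. 226.] ang 11.3
red [111. 161.] 9209 ctr [470. 177.] size [ 62. 218.] ang 11.2
```

{"name": "arm_command", "arguments": {
  "plan": [
    [[-0.1,-1.1,11,0,0,1.6,5],[-0.1,-1.1,11,0,0,1.6,5],[-0.1,-1.1,11,0,0,1.6,5],[-0.1,-1.1,11,0,0,1.6,5],[-0.1,-1.1,13,0,0,1.6,5],[-0.1,-1.1,15,0,0,1.6,5],[-0.1,-1.1,15,0,0,1.6,5],[-0.1,-1.1,15,0,0,1.6,5]]
  ]
}}

```text
clock: 2.6
ee_pos: [0.4279, 0.0041, 0.0085]
tool_rot: [180.0, -0.1, -3.1]
contact_force: [0.6, -0.4, -0.3]
finger_gap: 0.54
finger_force: 0.0
```

```bash
python3 - <<'E'
from h import *
grab('wrist','w2'); s=ctrl.state(); print(s['ee_pos'],s['tool_rot'],s['contact_force'])
E
```

```text
[0.42807086 0.00415962 0.00859339] [ 1.79972904e+02 -1.74037502e-01 -3.08483430e+00] [ 0.45339592  0.10104326 -0.36211904]
```

View pics/w2.png

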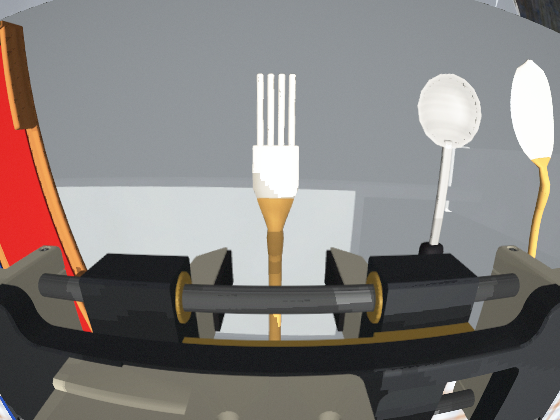

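Wrist view: fork handle (275,260) lies centred between the fingers (231 and 327). Lower slightly and close.

{"name": "arm_command", "arguments": {
  "plan": [
    [[0,0,0.4,0,0,0,5],[0,0,0.4,0,0,0,1],[0,0,0.4,0,0,0,1],[0,0,0.4,0,0,0,1],[0,0,0.4,0,0,0,1],[0,0,0.4,0,0,0,1],[0,0,0.4,0,0,0,1],[0,0,0.4,0,0,0,1]]
  ]
}}

```text
clock: 3.45
ee_pos: [0.4264, 0.0048, 0.0028]
tool_rot: [-180.0, -0.0, -3.0]
contact_force: [-1.6, -0.1, 2.1]
finger_gap: 0.193
finger_force: 30.0
```

{"name": "arm_command", "arguments": {
  "plan": [
    [[0,0,-4,0,0,0,1],[0,0,-9,0,0,0,1],[0,-4,-9,0,0,-4,1],[0,-9,-9,0,0,-8,1],[0,-14,-9,0,0,-14.2,1],[0,-19,-9,0,0,-14.2,1],[0,-24,-9,0,0,-14.2,1],[0,-28.5,-9,0,0,-14.2,1]]
  ]
}}

```text
clock: 4.25
ee_pos: [0.4412, 0.2916, 0.0926]
tool_rot: [-180.0, -0.0, 11.2]
contact_force: [-0.2, 1.1, 0.3]
finger_gap: 0.196
finger_force: 30.0
```

```bash
python3 - <<'E'
from h import *
grab('wrist','w3'); s=ctrl.state(); print(s['ee_pos'],s['tool_rot'],s['contact_force'],s['finger_gap'])
E
```

```text
[0.4403158  0.30174162 0.09404144] [-179.47567366   -0.22576515   11.63121806] [2.18024197 8.71772598 2.10331845] 0.1950945307481604
```

View pics/w3.png

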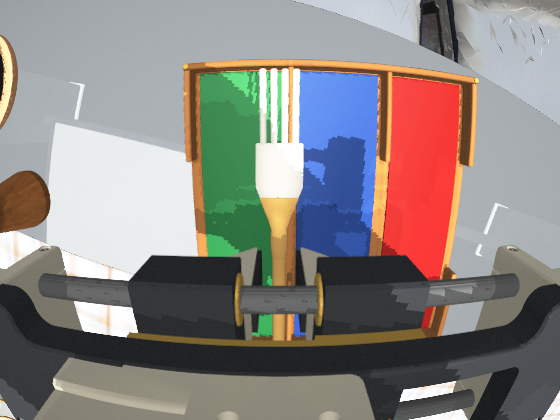

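Wrist view: fork held over the green/blue divider; tray's far corners at (186,66) and (477,79). Measuring the tray from them.

```bash
python3 - <<'E'
from w import *
p,d,K,T=load('w3')
P=onplane([(186,66),(477,79)],K,T,.022,True)[:,:2]; v=P[1]-P[0]; L=np.linalg.norm(v); n=np.array([-v[1],v[0]])/L; 
if n[0]<0:n=-n
print(P,L,'yaw',np.degrees(np.arctan2(n[1],n[0])));c=P.mean(0)-n*.120; y=np.array([-n[1],n[0]])
for k in(-1,0,1): print(k,(c+k*.073*y).round(4))
s=ctrl.state(); print(s['ee_pos'],s['tool_rot'])
E
```

```text
[[0.54469612 0.37918243]
 [0.58901879 0.16176949]] 0.22188484321729227 yaw 11.522649091726214
-1 [0.4639 0.175 ]
0 [0.4493 0.2465]
1 [0.4347 0.318 ]
[0.4403158  0.30174162 0.09404144] [-179.47567366   -0.22576515   11.63121806]
```

{"name": "arm_command", "arguments": {
  "plan": [
    [[0.3,-2.8,0,0,0,0,1],[0.3,-2.8,0,0,0,0,1],[0.3,-2.8,0,0,0,0,1],[0.3,-2.8,2,0,0,0,1],[0.3,-2.8,4,0,0,0,1],[0.3,-2.8,5.5,0,0,0,1],[0.3,-2.8,5.5,0,0,0,1],[0.3,-2.8,5.5,0,0,0,1]]
  ]
}}

```text
clock: 5.1
ee_pos: [0.4391, 0.3167, 0.0377]
tool_rot: [180.0, 0.0, 11.1]
contact_force: [0.6, 0.1, 0.2]
finger_gap: 0.198
finger_force: 30.0
```

```bash
python3 - <<'E'
from h import *
grab('wrist','w4'); s=ctrl.state(); print(s['ee_pos'],s['tool_rot'],s['contact_force'],s['finger_gap'])
E
```

```text
[0.43946691 0.31729152 0.03826952] [-1.79988845e+02 -3.45066292e-02  1.11328965e+01] [0.30278013 0.55602468 0.25377236] 0.1972405672800615
```

View pics/w4.png

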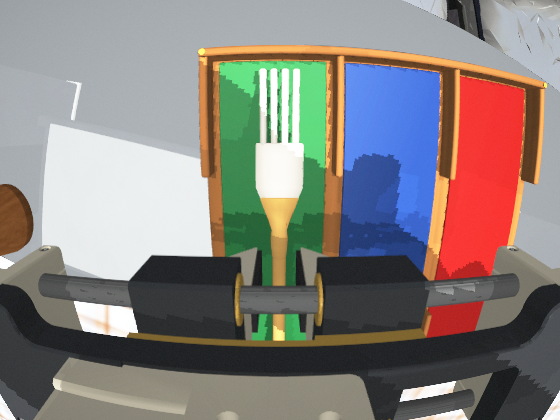

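Wrist view: fork centred over green liner (219–330 at row 80, fork 279). Re-measure tray for the end clearance.

```bash
python3 - <<'E'
from w import *
p,d,K,T=load('w4')
P=onplane([(201,50),(546,85)],K,T,.022,True)[:,:2]; v=P[1]-P[0]; L=np.linalg.norm(v); n=np.array([-v[1],v[0]])/L; 
if n[0]<0:n=-n
print(P,L,'yaw',np.degrees(np.arctan2(n[1],n[0])));c=P.mean(0)-n*.120; y=np.array([-n[1],n[0]])
for k in(-1,0,1): print(k,(c+k*.073*y).round(4))
print('tip',onplane([(280,68)],K,T,.043,True))
E
```

```text
[[0.54527453 0.38008864]
 [0.58816338 0.16075552]] 0.22348706834885906 yaw 11.064124292415281
-1 [0.463  0.1758]
0 [0.4489 0.2474]
1 [0.4349 0.319 ]
tip [[0.53835088 0.33575285 0.043     ]]
```

{"name": "arm_command", "arguments": {
  "plan": [
    [[-0.3,-0.2,1,0,0,0,1],[-0.3,-0.2,2,0,0,0,1],[-0.3,-0.2,2.5,0,0,0,1],[-0.3,-0.2,2.8,0,0,0,1],[-0.3,-0.2,2.8,0,0,0,1],[-0.3,-0.2,2.8,0,0,0,4],[-0.3,-0.2,2.8,0,0,0,4],[-0.3,-0.2,2.8,0,0,0,4]]
  ]
}}

```text
clock: 5.95
ee_pos: [0.4359, 0.3189, 0.01]
tool_rot: [-180.0, -0.0, 11.2]
contact_force: [-0.2, 0.1, 0.3]
finger_gap: 0.401
finger_force: 0.0
```

{"name": "arm_command", "arguments": {
  "plan": [
    [[0,0,-3,0,0,0,4],[0,0,-8,0,0,0,4],[-1,4.8,-11,0,0,0,5],[-1.8,9.6,-11,0,0,4,7],[-2.6,14.4,-11,0,0,7.2,7],[-3.5,19.2,-11,0,0,7.2,7],[-4.3,24,-11,0,0,7.2,7],[-5.2,28.8,-11,0,0,7.2,7]]
  ]
}}

```text
clock: 6.75
ee_pos: [0.4405, 0.0243, 0.1202]
tool_rot: [180.0, -0.1, 4.0]
contact_force: [0.9, 0.2, -0.1]
finger_gap: 0.759
finger_force: 0.0
```

{"name": "arm_command", "arguments": {
  "plan": [
    [[-0.8,4.9,0,0,0,0,7],[-1.5,9.8,0,0,0,0,7],[-2.3,14.7,0,0,0,0,7],[-1.1,19.4,0,0,0,0,7],[-1.1,19.4,0,0,0,0,7],[-1.1,19.4,0,0,0,0,7]]
  ]
}}

```text
clock: 7.35
ee_pos: [0.4429, -0.1691, 0.1198]
tool_rot: [-180.0, -0.0, 3.8]
contact_force: [-1.0, 0.7, -0.0]
finger_gap: 0.767
finger_force: 0.0
```

```bash
python3 - <<'E'
from h import *
grab('wrist','w5'); s=ctrl.state(); print(s['ee_pos'],s['tool_rot'],s['contact_force'],s['finger_gap'])
E
```

```text
[ 0.44265163 -0.16757539  0.11971101] [-1.79965492e+02  4.81158506e-03  3.93110760e+00] [-0.28859228  0.40346595 -0.40478119] 0.7615117984567275
```

View pics/w5.png

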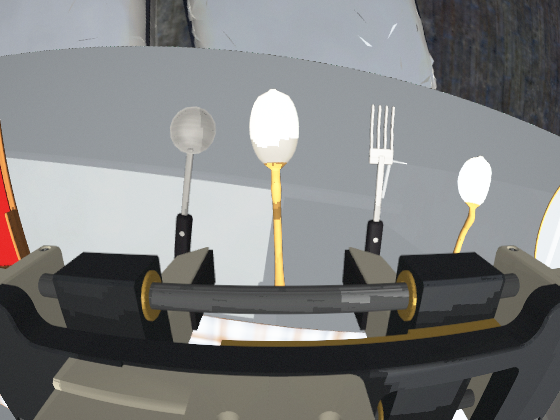

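Wrist view: large spoon from tip (273,90) to handle (281,285); black spoon and fork at (185,230) and (375,230), clear.

```bash
python3 - <<'E'
from w import *
piece('w5',(273,90),(281,285),.203,.007); piece('w5',(479,156),(458,251),.153,.007)
for q in((183,240),(374,245)):
    p,d,K,T=load('w5'); print(onplane([q],K,T,.008,True))
E
```

```text
w5 tip [ 0.5452 -0.1576] mid [ 0.4443 -0.1682] ang 6.0 seen 0.175
w5 tip [ 0.5101 -0.356 ] mid [ 0.4337 -0.353 ] ang -2.2 seen 0.097
[[ 0.41023571 -0.08364908  0.008     ]]
[[ 0.41673401 -0.25841532  0.008     ]]
```

{"name": "arm_command", "arguments": {
  "plan": [
    [[0.1,0.1,5,0,0,-1.3,6],[0.1,0.1,9,0,0,-1.3,6],[0.1,0.1,11,0,0,-1.3,6],[0.1,0.1,11.5,0,0,-1.3,6],[0.1,0.1,11.5,0,0,-1.3,6],[0.1,0.1,11.5,0,0,-1.3,2],[0.1,0.1,11.5,0,0,-1.3,2],[0.1,0.1,11.5,0,0,-1.3,2]]
  ]
}}

```text
clock: 8.2
ee_pos: [0.4448, -0.1693, 0.0059]
tool_rot: [179.9, -0.1, 5.3]
contact_force: [-0.6, -1.6, -0.6]
finger_gap: 0.439
finger_force: 0.0
```

{"name": "arm_command", "arguments": {
  "plan": [
    [[0,0,0,0,0,0,2],[0,0,0,0,0,0,2],[0,0,0,0,0,0,2]]
  ]
}}

```text
clock: 8.5
ee_pos: [0.4445, -0.1693, 0.0055]
tool_rot: [179.9, -0.1, 5.3]
contact_force: [-0.9, 0.7, 6.5]
finger_gap: 0.351
finger_force: 30.0
```

{"name": "arm_command", "arguments": {
  "plan": [
    [[0,0,-4,0,0,0,2],[0,0,-8,0,0,0,2],[0.5,-4.8,-8,0,0,-3,2],[1,-9.6,-8,0,0,-5.9,2],[1.5,-14.4,-8,0,0,-5.9,2],[2,-19.2,-8,0,0,-5.9,2],[2.5,-24,-8,0,0,-5.9,2],[3,-28.8,-8,0,0,-5.9,2]]
  ]
}}

```text
clock: 9.3
ee_pos: [0.4472, 0.1221, 0.0849]
tool_rot: [180.0, -0.0, 11.1]
contact_force: [0.4, -1.5, -1.5]
finger_gap: 0.355
finger_force: 30.0
```

{"name": "arm_command", "arguments": {
  "plan": [
    [[0.9,-4.8,0,0,0,0,2],[1.8,-9.6,0,0,0,0,2],[2.7,-12.4,0,0,0,0,2],[2.7,-12.4,0,0,0,0,2],[2.7,-12.4,1,0,0,0,2],[2.7,-12.4,3,0,0,0,2],[2.7,-12.4,4,0,0,0,2],[2.7,-12.4,4,0,0,0,2]]
  ]
}}

```text
clock: 10.1
ee_pos: [0.4486, 0.2449, 0.0428]
tool_rot: [179.9, 0.2, 11.0]
contact_force: [-0.4, -0.2, -1.0]
finger_gap: 0.353
finger_force: 30.0
```

```bash
python3 - <<'E'
from h import *
grab('wrist','w6'); s=ctrl.state(); print(s['ee_pos'],s['tool_rot'],s['contact_force'],s['finger_gap'])
E
```

```text
[0.44918767 0.24578112 0.04376297] [1.79935621e+02 1.41869471e-01 1.10699630e+01] [ 0.51193591 -0.95863848 -1.5500331 ] 0.34937965424030026
```

View pics/w6.png

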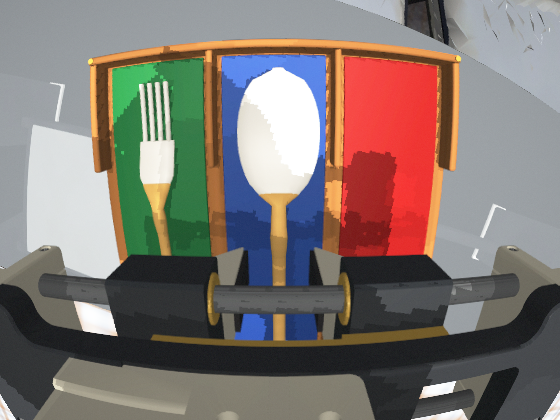

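Wrist view: fork lies in green (157,150); spoon (279,130) over the blue liner (222–326). Lower and release.

{"name": "arm_command", "arguments": {
  "plan": [
    [[0,-0.1,1,0,0,0,2],[0,-0.1,2,0,0,0,2],[0,-0.1,2.8,0,0,0,2],[0,-0.1,3.1,0,0,0,2],[0,-0.1,3.1,0,0,0,2],[0,-0.1,3.1,0,0,0,5],[0,-0.1,3.1,0,0,0,5],[0,-0.1,3.1,0,0,0,5]]
  ]
}}

```text
clock: 10.95
ee_pos: [0.45, 0.2487, 0.0141]
tool_rot: [-180.0, -0.0, 11.2]
contact_force: [-0.7, 0.1, 0.3]
finger_gap: 0.531
finger_force: 0.0
```

{"name": "arm_command", "arguments": {
  "plan": [
    [[0,0,-4,0,0,0,5],[0,0,-9,0,0,0,5],[-1.1,4.8,-12,0,0,4,6],[-2.2,9.6,-12,0,0,8,7],[-3.3,14.4,-12,0,0,14.2,7],[-4.4,19.2,-12,0,0,14.2,7],[-5.5,24,-12,0,0,14.2,7],[-6.6,28.8,-12,0,0,14.2,7]]
  ]
}}

```text
clock: 11.75
ee_pos: [0.4406, -0.046, 0.1344]
tool_rot: [180.0, -0.1, -3.0]
contact_force: [1.3, -0.6, 0.3]
finger_gap: 0.76
finger_force: 0.0
```

```bash
python3 - <<'E'
from h import *
p,d,K,T=load('side0'); v,u=np.mgrid[320:420:2,240:420:2]; uv=np.c_[u.ravel(),v.ravel()]; z=d[uv[:,1],uv[:,0]]
o,r=rays(uv,K,T); P=o+r*z[:,None]; P=P[(z>0)]
for a,b in((.012,.03),(.03,.05),(.05,.2)):
    q=P[(P[:,2]>a)&(P[:,2]<b)&(P[:,0]>.25)&(P[:,0]<.65)&(P[:,1]<-.37)]
    if len(q): print(a,b,len(q),q.min(0).round(3),q.max(0).round(3))
E
```

```text
0.012 0.03 472 [ 0.357 -0.577  0.012] [ 0.523 -0.482  0.03 ]
0.03 0.05 360 [ 0.387 -0.592  0.03 ] [ 0.495 -0.479  0.05 ]
0.05 0.2 714 [ 0.376 -0.601  0.05 ] [ 0.505 -0.472  0.085]
```

{"name": "arm_command", "arguments": {
  "plan": [
    [[0.1,4.8,0,0,0,0,7],[0.3,9.6,0,0,0,0,7],[0.4,14.4,0,0,0,0,7],[0.6,19.2,0,0,0,0,7],[0.7,24,0,0,0,0,7],[0.8,28,0,0,0,0,7],[0.9,30.6,0,0,0,0,7],[0.9,30.6,0,0,0,0,7]]
  ]
}}

```text
clock: 12.55
ee_pos: [0.4322, -0.3553, 0.1339]
tool_rot: [179.9, -0.0, -3.4]
contact_force: [0.4, -0.1, -0.4]
finger_gap: 0.759
finger_force: 0.0
```

```bash
python3 - <<'E'
from h import *
grab('wrist','w7'); s=ctrl.state(); print(s['ee_pos'],s['tool_rot'],s['contact_force'],s['finger_gap'])
E
```

```text
[ 0.43276067 -0.35220963  0.13371523] [ 1.79970647e+02 -1.38772248e-02 -3.27419348e+00] [-0.06634858  1.3865992   0.21682921] 0.7644797226309785
```

View pics/w7.png

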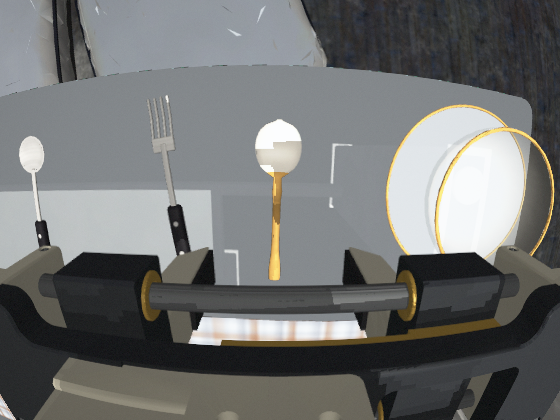

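Wrist view: small spoon tip (279,119), handle end (274,280), centred; cup and saucer at right (470,190), black fork at left (170,190).

```bash
python3 - <<'E'
from w import *
piece('w7',(279,119),(274.5,280),.153,.007)
s=ctrl.state(); print(s['ee_pos'],s['tool_rot'])
E
```

```text
w7 tip [ 0.5108 -0.3605] mid [ 0.4346 -0.3537] ang -5.1 seen 0.153
[ 0.43276067 -0.35220963  0.13371523] [ 1.79970647e+02 -1.38772248e-02 -3.27419348e+00]
```

{"name": "arm_command", "arguments": {
  "plan": [
    [[0.2,0.1,5,0,0,1.8,6],[0.2,0.1,9,0,0,1.8,6],[0.2,0.1,12,0,0,1.8,6],[0.2,0.1,12.9,0,0,1.8,6],[0.2,0.1,12.9,0,0,1.8,6],[0.2,0.1,12.9,0,0,1.8,2],[0.2,0.1,12.9,0,0,1.8,2],[0.2,0.1,12.9,0,0,1.8,2]]
  ]
}}

```text
clock: 13.4
ee_pos: [0.4365, -0.352, 0.0064]
tool_rot: [179.9, -0.1, -4.8]
contact_force: [-0.8, -0.1, -0.1]
finger_gap: 0.44
finger_force: 0.0
```

{"name": "arm_command", "arguments": {
  "plan": [
    [[0,0,0,0,0,0,2],[0,0,0,0,0,0,2],[0,0,0,0,0,0,2]]
  ]
}}

```text
clock: 13.7
ee_pos: [0.4361, -0.352, 0.0059]
tool_rot: [179.9, -0.1, -4.9]
contact_force: [-0.5, -0.4, 7.4]
finger_gap: 0.352
finger_force: 30.0
```

{"name": "arm_command", "arguments": {
  "plan": [
    [[0,0,-4,0,0,0,2],[0,0,-8,0,0,0,2],[-0.2,-4.8,-8,0,0,-4,2],[-0.3,-9.6,-8,0,0,-8,2],[-0.5,-14.4,-8,0,0,-12,2],[-0.7,-19.2,-8,0,0,-16.1,2],[-0.8,-24,-8,0,0,-16.1,2],[-1,-28.8,-8,0,0,-16.1,2]]
  ]
}}

```text
clock: 14.5
ee_pos: [0.4497, -0.0617, 0.085]
tool_rot: [180.0, -0.0, 11.2]
contact_force: [0.5, 0.0, -0.8]
finger_gap: 0.352
finger_force: 30.0
```

{"name": "arm_command", "arguments": {
  "plan": [
    [[1.1,-4.7,0,0,0,0,2],[2.3,-9.4,0,0,0,0,2],[3.5,-14.1,0,0,0,0,2],[4.7,-18.8,0,0,0,0,2],[5.9,-23.3,0,0,0,0,2],[5.9,-23.3,1,0,0,0,2],[5.9,-23.3,3,0,0,0,2],[5.9,-23.3,4,0,0,0,2]]
  ]
}}

```text
clock: 15.3
ee_pos: [0.4612, 0.1762, 0.0435]
tool_rot: [180.0, 0.1, 11.3]
contact_force: [-0.4, -0.5, -1.3]
finger_gap: 0.353
finger_force: 30.0
```

```bash
python3 - <<'E'
from h import *
grab('wrist','w8'); s=ctrl.state(); print(s['ee_pos'],s['tool_rot'],s['contact_force'],s['finger_gap'])
E
```

```text
[0.46044227 0.17549286 0.04240949] [179.95520654   0.21718625  11.24294861] [ 0.34355391  0.31460599 -1.76010577] 0.35444090063362493
```

View pics/w8.png

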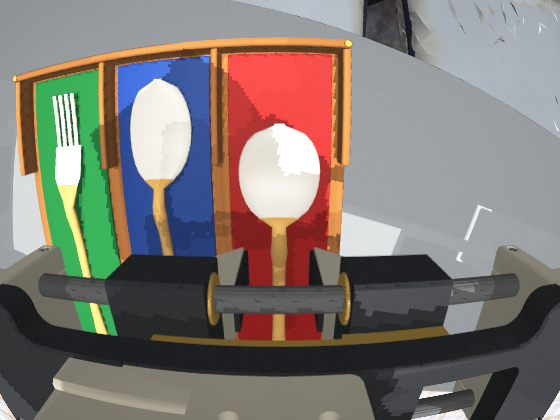

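Wrist view: fork and large spoon lie in green and blue; small spoon (279,180) centred over red (228–332). Lower, release.

{"name": "arm_command", "arguments": {
  "plan": [
    [[0,0,1,0,0,0,2],[0,0,2,0,0,0,2],[0,0,2.8,0,0,0,2],[0,0,3.1,0,0,0,2],[0,0,3.2,0,0,0,2],[0,0,3.2,0,0,0,5],[0,0,3.2,0,0,0,5],[0,0,3.2,0,0,0,5]]
  ]
}}

```text
clock: 16.15
ee_pos: [0.4625, 0.1769, 0.0131]
tool_rot: [-180.0, -0.0, 11.3]
contact_force: [-0.9, 0.3, -0.0]
finger_gap: 0.531
finger_force: 0.0
```

{"name": "arm_command", "arguments": {
  "plan": [
    [[0,0,-3,0,0,0,5],[0,0,-7,0,0,0,5],[-3,0,-12,0,0,0,5],[-3,0,-16,0,0,0,5],[-3,0,-16,0,0,0,5],[-3,0,-16,0,0,0,5],[-3,0,-16,0,0,0,5]]
  ]
}}

```text
clock: 16.85
ee_pos: [0.4323, 0.1703, 0.1721]
tool_rot: [180.0, 0.1, 11.2]
contact_force: [-0.4, 0.8, -0.1]
finger_gap: 0.542
finger_force: 0.0
```

```bash
python3 - <<'E'
from h import *
a=grab('wrist','w9')[0]; b=grab('side','side9')[0]; s=ctrl.state(); print(s['ee_pos'],s['contact_force'])
c=cv2.resize(b[150:350,230:400],None,fx=2,fy=2); c=cv2.copyMakeBorder(c,0,20,0,0,cv2.BORDER_CONSTANT)
o=np.hstack([cv2.resize(a,(440,330)),cv2.resize(c,(267,330))]); cv2.imwrite('pics/fin.png',o[:,:,::-1])
E
```

```text
[0.43187786 0.17046814 0.17148317] [-0.43605136 -0.06733357  0.50229577]
```

View pics/fin.png

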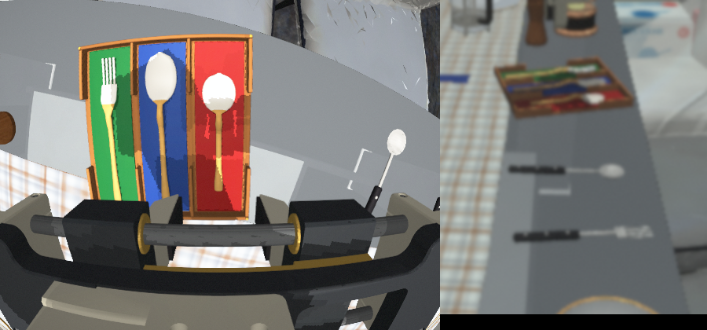

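The final views show all three pieces lying flat on their own liners, with the black pieces and the mill where they were. Handing in.

```bash
python3 -c "
from workcell import ctrl
print(ctrl.sign_off())"
```

```text
the job is handed in; nothing more can be done
None
```

The gold fork, large spoon and small spoon lie flat on the green, blue and red liners, the black set and pepper mill were left alone, and the job was handed in at about 17 s.

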